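# Put the glucose meter away after a test: shut the strip pot, switch the meter off

### The arm

A 7-joint arm with a two-finger parallel gripper is mounted at the origin on a cart in front of the work surface, level with it; the furniture and walls round the work are solid. World frame = base frame: x ahead of the robot, y to its left, z up, the work surface at z = 0. Lengths are in m, angles in rad, forces in N, time in s.
With the tool pointing down it reaches from about 0.4 to 0.875 m from the base axis. Payload 19.3 kg.
Tool frame: the origin (TCP) lies between the finger pads; the fingertips stand 17 mm ahead of it and the grasp point (between the pads) lies 2 mm behind it; z points along the fingers, y is the direction in which the jaws open and shut (so a half turn about z gives the same grasp; the last joint's range is limited). The gripper opens to 85 mm and grips with 20 to 120 N. Pads are 22 mm wide; open, the fingers measure 114 mm over their backs; the gripper's body (76 mm by 85 mm) begins 54 mm behind the grasp point. The pads swing forward as they close: fully open they stand 13 mm farther back than shut.
Start: joints at [-1.269, 0.521, -0.036, 1.599, 0.021, 1.021, -0.113], TCP at [0.227, 0.582, 0.248] pointing down, gripper open.
Joint ranges: [-2.91, 2.91], [-0.3, 2.13], [-1.5, 1.42], [0.17, 2.43], [-1.26, 4.41], [0.16, 1.93], [-2.52, 2.52]. Speed limits (rad/s): [1.89, 1.89, 2.39, 2.39, 3.01, 3.01, 3.01].

### API

Orientations are given as a rotation vector (axis times angle).
In Python, from workcell import r, vision, ticket gives the robot as it stands.
- The arm moves only by the tool step_arm, never from a script. Its arguments are lists of equal length, an entry for each row: "xyz": the shift along the tool's x, y, z in m, a list of three; "twist": the turn, a rotation vector about the tool's x, y, z in rad, a list of three; "fingers": the closure, from 0 (fully open) to 1 (shut). A call has 1 to 12 rows; each row shifts and turns the commanded pose from where the row before left it, along the tool's axes as they then stand; what a row does not reach is not made up. A row lasts 1/8 s, in which the tool goes at most 62.5 mm and 10.7 degrees, less where a joint would pass 70% of its speed; a pose out of reach is approached as far as the arm can. A call with a gripper value outside its range is refused whole. The fingers move at their own pace and stop on an object; the grip force is fixed at half the most. Time passes only in rows, so rows that do not move let the fingers close. It gives the time, the measured TCP pose, the force and the opening at its end, in the units of the state.
- r.get_obs(): the state, without advancing time (a new reading comes with each control period).
- vision.grab_frame(name): name is "scene" or "top"; returns the picture (384x512x3 uint8, red, green, blue); there is no depth.
- vision.get_calibration(name): a dict with "intrinsics" (3x3 intrinsics, pixels), "extrinsics" (4x4, takes a point from camera to world coordinates). Camera axes: x right, y up, looking along -z (the intrinsics and any distortion apply to the point x, -y, -z); pixel columns grow to the right and rows downward; lengths in m; the calibration is good to about 2 mm. A picture is of the moment at which its call begins. get_calibration takes no time and is no camera call.
- ticket.job_done(): hands the job in, once; it reports no verdict.
The state is a dict: "time": time; "joint_pos": joint angles; "joint_velocities": joint speeds; "joint_efforts": joint torques, N m; "ee_pos": TCP position; "eef_rot": TCP orientation; "contact_force": force on the tool from outside, world axes, zero at the start; "torque": the same for the moment, N m; "gripper_width": finger opening in m.
Only numpy, scipy, OpenCV 4.12 (cv2) and the standard library are available. Lean on these libraries where they do the work, as an engineer would, in place of code of your own. Each camera call takes 0.05 s, during which the arm holds its last target. There are 200 camera calls.

### The job

The blood-sugar test is done: with the fingertips, push the open flip lid of the test-strip pot over and fully shut, and switch the glucose meter off by pressing its round blue key gently right down and keeping it down for about two seconds, then letting go; which of the two comes first does not matter. The meter and both pots stay seated in their grey station and nothing is picked up. Leave the other, closed pot and everything else on the worktop alone, and finish with the hand clear.

Things in the scene. Friction and masses are not known exactly. Their poses are not given: they have to be found in the camera images.
- station: Grey plastic bench station of the meter, fixed to the worktop, 122 (its x) x 200 (its y) x 28 mm. Origin: centre of its underside, on the worktop (z = 0). Its x points away from the robot (within about 0.3 rad), y to the left, z up. The middle part (66 mm wide in y) is 18 mm high and has a recess for the meter; the two side parts are 28 mm high, each with a round well of 31 mm at y = +63 or -63 mm, x = 0, for a strip pot. All recesses have their floor 4 mm above the worktop.
- meter: White and grey hand glucose meter with a display and one round blue key, 97 (x) x 51 (y) x 20 mm, loose, lying in the station's middle recess; origin at the centre of its underside, 4 mm above the worktop, axes as the station's. It ends in its seat, unlifted.
- key_top (a point): Centre of the top face of the round blue key, on the meter's near half (24.5 mm toward the robot from the meter's centre), about 24 mm above the worktop, 2 mm proud of the meter's face; the key is about 17 mm across and is pressed straight down.
- meter_key (a joint): Travel of the blue key in m: 0 released, 0.0012 fully down; it springs back. It takes about 5 N to bring it right down (4 N/mm); more than 3 N counts as down. The travel is smaller than the sensor noise, so judge by force.
- pot: The test-strip pot in use: black pot with a violet and white label and a grey flip lid that stands open; 28 mm round, 49 mm high with the lid shut, 40 g, loose, standing in one of the station's two wells (either one) with about 1 mm play all round. Origin at the middle of its underside, 4 mm above the worktop (the pot's axis is at x = +2 mm). Its x points from the pot to the lid's hinge, which is on the side away from the robot (within about 0.5 rad).
- lid_hinge (a point): Middle of the lid's hinge line, on the pot's far rim, 16 mm from the pot's origin along the pot's x and 41.5 mm above its underside (about 45.5 mm above the worktop); the hinge line is parallel to the pot's y.
- pot_mouth (a point): Centre of the mouth of the pot in use, at its rim, 41.5 mm above its underside, 14 mm from the hinge. When shut, the lid lies over it and its top is 7.5 mm higher (about 53 mm above the worktop).
- lid_edge (a point): Middle of the lid's free edge, 28 mm from the hinge, half-way through the lid's thickness; it moves with the lid. The lid is a stiff disc 28 mm across and 8 mm thick.
- pot_flip (a joint): Angle of the open pot's lid, rad: 0 shut (flat on the pot), 1.57 standing upright over the hinge, up to 2.09 leaning back away from the mouth. It starts between 1.6 and 2.0 and stays where it is left; the hinge drags (5 mN m, and 8 mN m per rad/s), so pushing it over needs under 1 N near its edge.
- spare_pot: The spare strip pot: same shape and colours, lid shut, standing in the station's other well; leave it alone. Origin at the middle of its underside; 49 mm high.
- thermometer: White digital thermometer, 19 x 138 x 10 mm, lying near the front edge of the worktop; leave it alone. Origin at its underside.
- forceps: Steel thumb forceps, 14 x 127 x 8 mm, lying behind the station, in front of the cartons; leave them alone. Origin at their underside.
- gauze_box: White and blue carton, 64 x 106 x 45 mm, left of and behind the station; leave it alone. Origin at its underside.
- kidney_dish: Steel kidney dish, 95 x 216 x 34 mm, on the left of the worktop; leave it alone. Origin at its underside.
- lancet_box: White and red-brown carton, 52 x 86 x 58 mm, at the back right; leave it alone. Origin at its underside.
- needle_box: White and green carton, 68 x 113 x 48 mm, at the back right; leave it alone. Origin at its underside.
Things that resemble listed ones, but are neither listed nor needed, are in the scene too. Leave any green or orange look-alike of the pot alone.

How it is judged:
By the outcome, as a careful person would: the job done as asked, in the order asked, and still so for the second after the job is handed in, with the robot touching nothing.
It also fails if it takes over 56 s, if anything falls off the work surface, if the arm or the gripper's body presses on something with over 40 N, if the wrist force passes 120 N, or if a joint passes its speed limit or range.

## Working session

There is one attempt and no reset: what is moved stays moved. The work goes in short steps, Python scripts to look and compute and a tool call to move; the robot and the scene stay as the last step left them, time stands still between calls to the robot, and variables do not carry over. Pictures are saved under pics/ and viewed, on a budget of 10 in all, crops included, one or two more only if the job needs it, and the job is handed in when it is done.

Besides the shell and the picture viewer there is one more tool, called after ">>>" as name(argument=value, ...) on one line, values as JSON. step_arm: Moves the arm, as the interface text tells. Its arguments: {"type":"object","properties":{"xyz":{"type":"array"},"twist":{"type":"array"},"fingers":{"type":"array"}},"required":["xyz","twist","fingers"]}

```bash
mkdir -p pics
python3 - <<'E'
from workcell import r,vision,ticket
import cv2,numpy as np
for n in("scene","top"):
    im=vision.grab_frame(n); cv2.imwrite(f"pics/{n}0.png",im[:,:,::-1])
    c=vision.get_calibration(n); print(n,{k:np.round(v,4).tolist() if not isinstance(v,str) else v for k,v in c.items()})
o=r.get_obs(); print(o["time"],o["ee_pos"],o["eef_rot"],o["contact_force"],o["gripper_width"])
E
```

```text
scene {'intrinsics': [[356.8338, 0.0, 255.5313], [0.0, 356.8338, 185.8331], [0.0, 0.0, 1.0]], 'extrinsics': [[0.8437, 0.338, -0.4171, 0.1663], [-0.5366, 0.5515, -0.6386, -0.3093], [0.0142, 0.7626, 0.6467, 0.6142], [0.0, 0.0, 0.0, 1.0]]}
top {'intrinsics': [[482.4271, 0.0, 258.8985], [0.0, 482.4271, 188.5999], [0.0, 0.0, 1.0]], 'extrinsics': [[0.0005, 0.9924, -0.123, 0.3535], [-0.9999, 0.0022, 0.0134, 0.2723], [0.0136, 0.123, 0.9923, 1.475], [0.0, 0.0, 0.0, 1.0]]}
0.1 [0.22698827 0.58204802 0.24780883] [-5.80618506e-01 -3.08736788e+00  1.46053129e-03] [-1.51168134  0.36243674 -0.46452331] 0.08546061424563872
```

View pics/scene0.png

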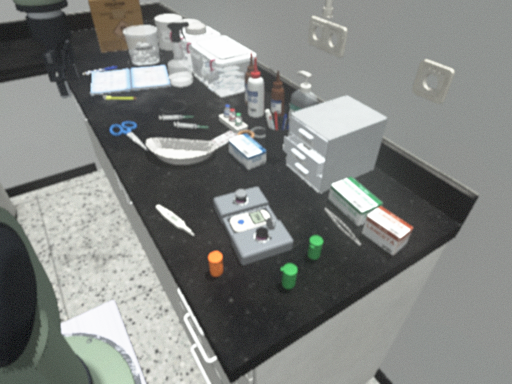

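View pics/top0.png

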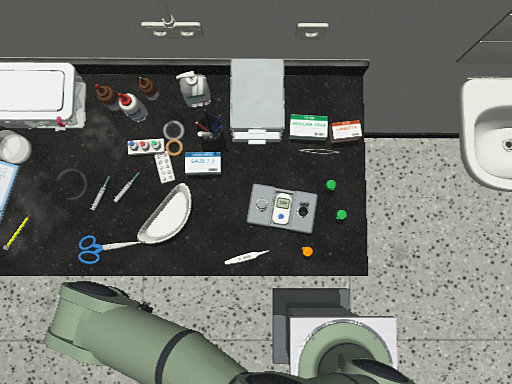

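The station is at scene (252,222) and top (283,208). There are green and orange look-alikes outside it. The well on the right, top (303,211), looks open and dark, and the left one, (262,205), has a grey lid. I'll enlarge both.

Run:
```python
import cv2,numpy as np
a=cv2.imread("pics/scene0.png")[180:265,205:300]; b=cv2.imread("pics/top0.png")[175:240,240:325]
a=cv2.resize(a,None,fx=6,fy=6,interpolation=cv2.INTER_CUBIC)
b=cv2.resize(b,None,fx=9,fy=9,interpolation=cv2.INTER_CUBIC)
for im,s,x0,y0,n in((a,6,205,180,"a"),(b,9,240,175,"b")):
    for v in range(0,im.shape[1],10*s): cv2.putText(im,str(x0+v//s),(v,10),0,.4,(0,255,255)); cv2.line(im,(v,12),(v,18),(0,255,255))
    for v in range(0,im.shape[0],10*s): cv2.putText(im,str(y0+v//s),(0,v+4),0,.4,(0,255,255))
    cv2.imwrite(f"pics/crop_{n}.png",im)
```

```text
(no output)
```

View pics/crop_a.png

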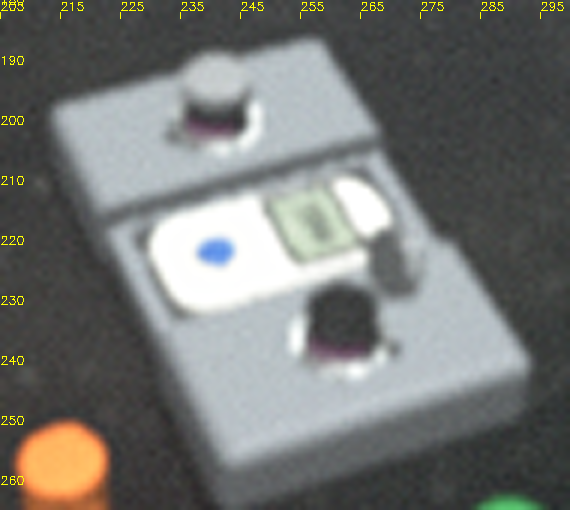

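View pics/crop_b.png

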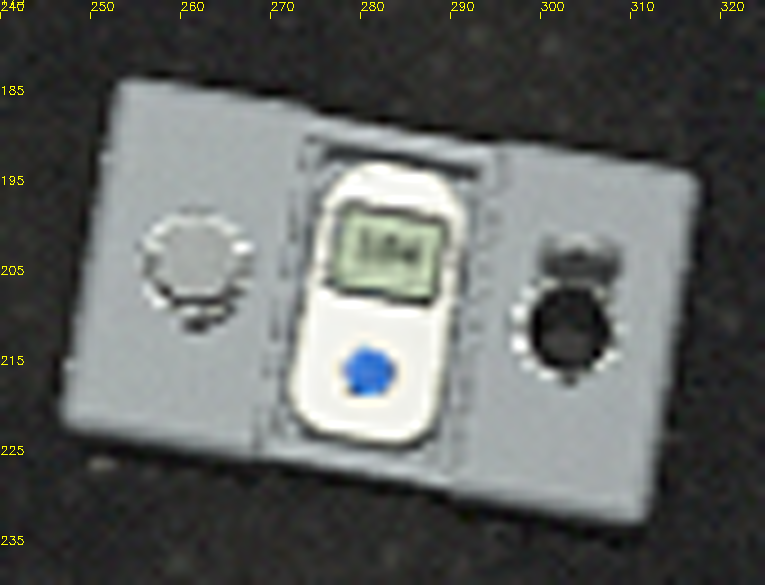

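```bash
cat > h.py <<'E'
from workcell import r,vision
import cv2,numpy as np
def P(n):
    c=vision.get_calibration(n); E=np.array(c["extrinsics"]); K=np.array(c["intrinsics"])
    return K@np.diag([1,-1,-1])@np.linalg.inv(E)[:3], E, K
def tri(s,t):
    Ps,Pt=P("scene")[0],P("top")[0]
    X=cv2.triangulatePoints(Ps,Pt,np.array(s,float),np.array(t,float))[:,0]; return X[:3]/X[3]
def ray(n,px,z):
    _,E,K=P(n); d=E[:3,:3]@np.diag([1,-1,-1])@np.linalg.inv(K)@[px[0],px[1],1]
    return E[:3,3]+d*(z-E[2,3])/d[2]
def pr(n,X):
    q=P(n)[0]@np.r_[X,1]; return q[:2]/q[2]
E
cat > m.py <<'E'
from h import *
A=lambda x,y:(205+x/6-.4,180+y/6-.4); B=lambda x,y:(240+x/9-.45,175+y/9-.45)
np.set_printoptions(precision=4,suppress=True)
for n,a,b,z in(("key",(216,252),(369,372),.024),("mouth",(343,310),(569,330),.0455),("sparelid",(216,77),(195,258),.053),("lidmid",(393,263),(580,258),.06)):
    print(n,tri(A(*a),B(*b)),ray("scene",A(*a),z),ray("top",B(*b),z))
c=[ray("top",B(*p),.028)for p in((118,80),(700,175),(640,522),(62,428))]
print(np.array(c),"centre",np.mean(c,0))
u=(c[0]-c[1]+c[3]-c[2]);print("yaw",np.arctan2(-u[0],u[1]))
u=(c[0]-c[3]+c[1]-c[2]);print("yaw",np.arctan2(u[1],u[0]))
from scipy.spatial.transform import Rotation as R
print(R.from_rotvec(r.get_obs()["eef_rot"]).as_matrix())
E
python3 m.py
```

```text
key [0.4511 0.1872 0.0211] [0.45   0.1847 0.024 ] [0.4507 0.1875 0.024 ]
mouth [0.4643 0.1218 0.0416] [0.4636 0.1183 0.0455] [0.4633 0.1226 0.0455]
sparelid [0.4866 0.2461 0.0498] [0.4849 0.243  0.053 ] [0.4862 0.2462 0.053 ]
lidmid [0.4861 0.1198 0.056 ] [0.4836 0.1168 0.06  ] [0.4858 0.1202 0.06  ]
[[0.5486 0.2717 0.028 ]
 [0.5168 0.0761 0.028 ]
 [0.4007 0.0978 0.028 ]
 [0.4317 0.2901 0.028 ]] centre [0.4744 0.1839 0.028 ]
yaw -0.16038451944130652
yaw -0.1702092086331231
[[-0.9317  0.3633 -0.0003]
 [ 0.3633  0.9317 -0.0009]
 [-0.0001 -0.0009 -1.    ]]
```

The pot in use is the one in the right-hand well: black mouth with the grey lid standing behind it, at scene (262,231) and top (303,212). The left one, top (261,203), has its lid shut, so it is the spare. The two views put the key near (0.4505, 0.1865) and the mouth near (0.464, 0.121), and they agree to about 3 mm. Next I go above the key with the fingers closed.

>>> step_arm(xyz=[[0,0,0],[0,0,0],[-0.0285,-0.0354,0.008],[-0.0285,-0.0354,0.008],[-0.0285,-0.0354,0.008],[-0.0285,-0.0354,0.008],[-0.0285,-0.0354,0.008],[-0.0285,-0.0354,0.008],[-0.0285,-0.0354,0.008],[-0.0285,-0.0354,0.008],[-0.0285,-0.0354,0.008],[-0.0285,-0.0354,0.008]], twist=[[0,0,-0.1035],[0,0,-0.1035],[0,0,0],[0,0,0],[0,0,0],[0,0,0],[0,0,0],[0,0,0],[0,0,0],[0,0,0],[0,0,0],[0,0,0]], fingers=[1,1,1,1,1,1,1,1,1,1,1,1])

```text
time: 1.6
ee_pos: [0.4506, 0.185, 0.168]
eef_rot: [-0.258, -3.131, 0.0]
contact_force: [0.8, 0.8, -0.3]
gripper_width: -0.0003
```

>>> step_arm(xyz=[[0,0,0],[0,0,0]], twist=[[0,0,0],[0,0,0]], fingers=[1,1])

```text
time: 1.85
ee_pos: [0.4498, 0.1867, 0.1682]
eef_rot: [-0.259, -3.131, -0.0]
contact_force: [-0.2, 0.3, -0.1]
gripper_width: 0.0
```

>>> step_arm(xyz=[[0,0,0.03],[0,0,0.03],[0,0,0.03],[0,0,0.02],[0,0,0.006],[0,0,0]], twist=[[0,0,0],[0,0,0],[0,0,0],[0,0,0],[0,0,0],[0,0,0]], fingers=[1,1,1,1,1,1])

```text
time: 2.6
ee_pos: [0.4499, 0.187, 0.0525]
eef_rot: [-0.257, -3.131, -0.0]
contact_force: [0.7, 0.4, -0.2]
gripper_width: 0.0001
```

Run:
```python
from h import *
a=vision.grab_frame("scene")[160:265,200:305,::-1]
b=vision.grab_frame("top")[165:245,235:330,::-1]
a=cv2.resize(a,(400,400),interpolation=cv2.INTER_CUBIC); b=cv2.resize(b,(399,336),interpolation=cv2.INTER_CUBIC)
b=cv2.copyMakeBorder(b,0,64,0,0,0); cv2.imwrite("pics/c2.png",np.hstack([a,b]))
o=r.get_obs();print(o["ee_pos"],o["contact_force"]); e=o["ee_pos"].copy();e[2]-=.017;print(pr("scene",e),(pr("scene",e)-[200,160])*400/105)
```

```text
[0.45036849 0.18680698 0.05305352] [0.17304779 0.36207429 0.49365861]
[240.20926434 217.2631    ] [153.17814986 218.14514286]
```

View pics/c2.png

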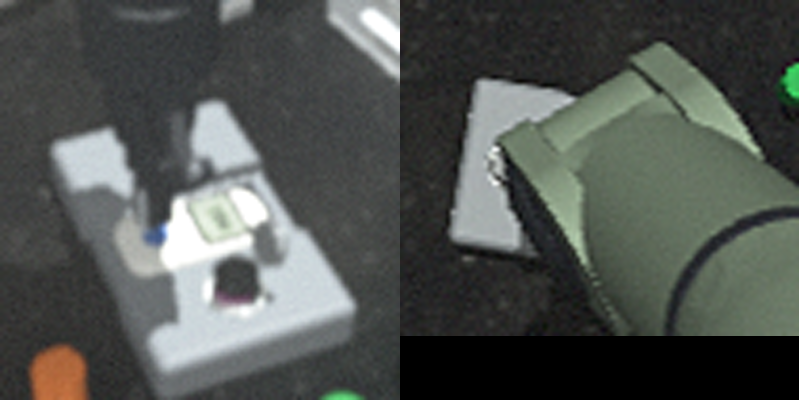

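The left view shows the closed fingertips at (150,222), right above the blue key at (155,236). The open pot and its lid to the right are clear of the hand. I'll press down gently.

>>> step_arm(xyz=[[0,0,0.005],[0,0,0.004],[0,0,0]], twist=[[0,0,0],[0,0,0],[0,0,0]], fingers=[1,1,1])

```text
time: 3.08
ee_pos: [0.45, 0.1862, 0.0431]
eef_rot: [-0.259, -3.131, 0.0]
contact_force: [-0.3, 0.1, 0.6]
gripper_width: -0.0
```

>>> step_arm(xyz=[[0,0,0.001],[0,0,0]], twist=[[0,0,0],[0,0,0]], fingers=[1,1])

```text
time: 3.32
ee_pos: [0.4501, 0.1863, 0.0423]
eef_rot: [-0.259, -3.131, 0.0]
contact_force: [0.6, -0.2, 0.3]
gripper_width: -0.0002
```

>>> step_arm(xyz=[[0,0,0.001],[0,0,0]], twist=[[0,0,0],[0,0,0]], fingers=[1,1])

```text
time: 3.58
ee_pos: [0.4502, 0.1863, 0.0413]
eef_rot: [0.259, 3.131, 0.0]
contact_force: [0.6, -0.1, 0.9]
gripper_width: 0.0005
```

>>> step_arm(xyz=[[0,0,0.0005],[0,0,0]], twist=[[0,0,0],[0,0,0]], fingers=[1,1])

```text
time: 3.82
ee_pos: [0.4502, 0.1863, 0.0409]
eef_rot: [0.259, 3.131, 0.0]
contact_force: [0.3, -0.4, 2.3]
gripper_width: 0.0001
```

>>> step_arm(xyz=[[0,0,0.0005],[0,0,0]], twist=[[0,0,0],[0,0,0]], fingers=[1,1])

```text
time: 4.08
ee_pos: [0.4502, 0.1863, 0.0403]
eef_rot: [0.259, 3.131, 0.0]
contact_force: [0.8, -0.0, 4.1]
gripper_width: -0.0002
```

>>> step_arm(xyz=[[0,0,0.0004],[0,0,0]], twist=[[0,0,0],[0,0,0]], fingers=[1,1])

```text
time: 4.32
ee_pos: [0.4502, 0.1864, 0.0401]
eef_rot: [0.259, 3.131, 0.0]
contact_force: [-1.3, 0.3, 8.6]
gripper_width: 0.0002
```

>>> step_arm(xyz=[[0,0,0],[0,0,0],[0,0,0],[0,0,0],[0,0,0],[0,0,0],[0,0,0],[0,0,0],[0,0,0],[0,0,0],[0,0,0],[0,0,0]], twist=[[0,0,0],[0,0,0],[0,0,0],[0,0,0],[0,0,0],[0,0,0],[0,0,0],[0,0,0],[0,0,0],[0,0,0],[0,0,0],[0,0,0]], fingers=[1,1,1,1,1,1,1,1,1,1,1,1])

```text
time: 5.82
ee_pos: [0.4502, 0.1864, 0.04]
eef_rot: [0.259, 3.131, 0.0]
contact_force: [-0.7, -0.7, 8.0]
gripper_width: -0.0001
```

>>> step_arm(xyz=[[0,0,0],[0,0,0],[0,0,0],[0,0,-0.004],[0,0,-0.02],[0,0,-0.03],[0,0,-0.03],[0,0,0]], twist=[[0,0,0],[0,0,0],[0,0,0],[0,0,0],[0,0,0],[0,0,0],[0,0,0],[0,0,0]], fingers=[1,1,1,1,1,1,1,1])

```text
time: 6.82
ee_pos: [0.4509, 0.1866, 0.1256]
eef_rot: [0.259, 3.128, 0.003]
contact_force: [0.4, 0.2, -0.4]
gripper_width: 0.0002
```

The key read about 8 N, bottomed, from t≈4.2 to 6.2 s. That is two seconds, and it is now released. Next I go behind the open lid.

>>> step_arm(xyz=[[-0.022,-0.0149,0],[-0.022,-0.0149,0],[-0.022,-0.0149,0],[-0.022,-0.0149,0],[0,0,0],[0,0,0.016],[0,0,0.016],[0,0,0.016],[0,0,0]], twist=[[0,0,0],[0,0,0],[0,0,0],[0,0,0],[0,0,0],[0,0,0],[0,0,0],[0,0,0],[0,0,0]], fingers=[1,1,1,1,1,1,1,1,1])

```text
time: 7.95
ee_pos: [0.5262, 0.1131, 0.0743]
eef_rot: [-0.258, -3.129, 0.001]
contact_force: [-0.7, -0.2, -0.8]
gripper_width: 0.0001
```

Run:
```python
from h import *
a=vision.grab_frame("scene")[160:265,200:305,::-1]
cv2.imwrite("pics/c3.png",cv2.resize(a,(630,630),interpolation=cv2.INTER_CUBIC)[:600])
```

```text
(no output)
```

View pics/c3.png

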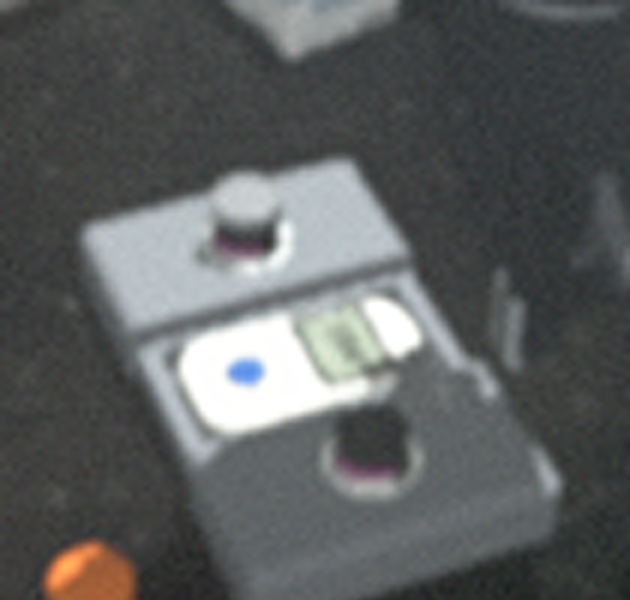

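The hand is behind the pot, with the fingertips at about (510,350). The lid, in shadow, stands between them and the mouth at (370,430). Now I push it toward the robot.

>>> step_arm(xyz=[[0.005,0,0],[0.005,0,0],[0.005,0,0],[0.005,0,0],[0.005,0,0],[0.005,0,0]], twist=[[0,0,0],[0,0,0],[0,0,0],[0,0,0],[0,0,0],[0,0,0]], fingers=[1,1,1,1,1,1])

```text
time: 8.75
ee_pos: [0.4972, 0.118, 0.0759]
eef_rot: [0.259, 3.131, -0.0]
contact_force: [0.2, -0.1, -0.2]
gripper_width: -0.0003
```

>>> step_arm(xyz=[[0.005,0,0],[0.005,0,0],[0.005,0,0],[0.005,0,0]], twist=[[0,0,0],[0,0,0],[0,0,0],[0,0,0]], fingers=[1,1,1,1])

```text
time: 9.25
ee_pos: [0.4781, 0.1214, 0.0762]
eef_rot: [0.259, 3.13, 0.001]
contact_force: [3.6, -1.8, 3.2]
gripper_width: -0.0004
```

>>> step_arm(xyz=[[0.005,0,0],[0.005,0,0],[0.004,0,0],[0,0,0]], twist=[[0,0,0],[0,0,0],[0,0,0],[0,0,0]], fingers=[1,1,1,1])

```text
time: 9.75
ee_pos: [0.4635, 0.1236, 0.0758]
eef_rot: [-0.258, -3.13, 0.0]
contact_force: [-0.6, 0.3, 0.3]
gripper_width: -0.0001
```

Run:
```python
from h import *
a=vision.grab_frame("scene")[160:265,200:305,::-1].astype(float)
cv2.imwrite("pics/c4.png",np.clip(cv2.resize(a,(600,600),interpolation=cv2.INTER_CUBIC)*1.6,0,255))
```

```text
[ WARN:0@1.203] global loadsave.cpp:1063 imwrite_ Unsupported depth image for selected encoder is fallbacked to CV_8U.
```

View pics/c4.png

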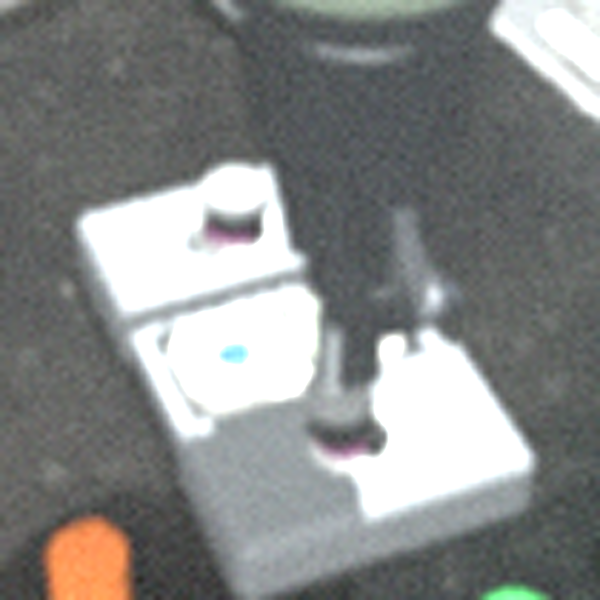

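The lid has swung over the pot: grey disc at (340,405) under the fingertips. Now I press it shut from above.

>>> step_arm(xyz=[[0,0,0.002],[0,0,0.002],[0,0,0]], twist=[[0,0,0],[0,0,0],[0,0,0]], fingers=[1,1,1])

```text
time: 10.18
ee_pos: [0.4645, 0.1236, 0.0719]
eef_rot: [0.259, 3.13, 0.0]
contact_force: [-0.4, 0.9, 4.7]
gripper_width: 0.0003
```

>>> step_arm(xyz=[[0,0,0.001],[0,0,0]], twist=[[0,0,0],[0,0,0]], fingers=[1,1])

```text
time: 10.42
ee_pos: [0.4651, 0.1237, 0.0713]
eef_rot: [0.259, 3.129, 0.001]
contact_force: [2.2, 0.0, 10.7]
gripper_width: -0.0
```

>>> step_arm(xyz=[[0,0,0.0005],[0,0,0]], twist=[[0,0,0],[0,0,0]], fingers=[1,1])

```text
time: 10.68
ee_pos: [0.4655, 0.1238, 0.0711]
eef_rot: [0.259, 3.128, 0.002]
contact_force: [2.8, -0.4, 15.2]
gripper_width: 0.0003
```

>>> step_arm(xyz=[[0,0,-0.004],[0,0,-0.02],[0,0,-0.04],[0,0.04,-0.04],[0,0.055,-0.01],[0,0.055,0],[0,0.055,0],[0,0.055,0],[0,0,0]], twist=[[0,0,0],[0,0,0],[0,0,0],[0,0,0],[0,0,0],[0,0,0],[0,0,0],[0,0,0],[0,0,0]], fingers=[1,1,1,1,1,1,1,1,1])

```text
time: 11.8
ee_pos: [0.5054, 0.3842, 0.1834]
eef_rot: [-0.251, -3.13, -0.001]
contact_force: [-0.5, -1.3, -0.5]
gripper_width: 0.0001
```

Run:
```python
from h import *
a=vision.grab_frame("scene")[180:265,205:300,::-1]
b=vision.grab_frame("top")[175:240,240:325,::-1]
a=cv2.resize(a,None,fx=4.2,fy=4.2,interpolation=cv2.INTER_CUBIC);b=cv2.resize(b,None,fx=4.6,fy=4.6,interpolation=cv2.INTER_CUBIC)
b=cv2.copyMakeBorder(b,0,a.shape[0]-b.shape[0],0,0,0); cv2.imwrite("pics/c5.png",np.hstack([a,b]))
```

```text
(no output)
```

View pics/c5.png

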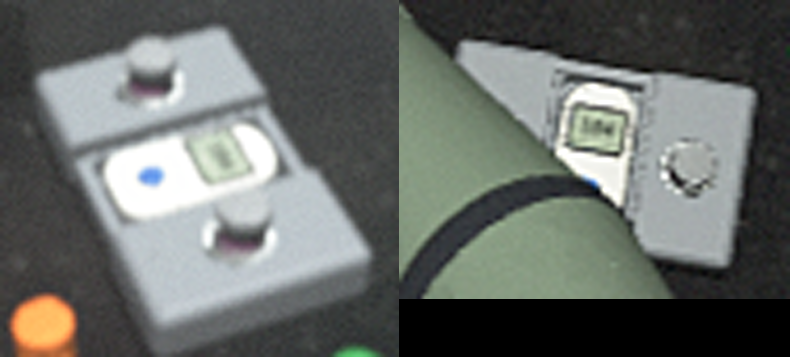

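Both lids look shut: spare at (150,58), pot in use at (243,212), with the meter seated. I'll compare the two lids enlarged.

Run:
```python
from h import *
f=np.mean([vision.grab_frame("scene")[:,:,::-1].astype(float) for _ in range(6)],0).astype(np.uint8)
a=f[182:212,225:257]; b=f[219:249,247:279]
cv2.imwrite("pics/c6.png",np.hstack([cv2.resize(x,None,fx=12,fy=12,interpolation=cv2.INTER_CUBIC) for x in(a,b)]))
```

```text
(no output)
```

View pics/c6.png

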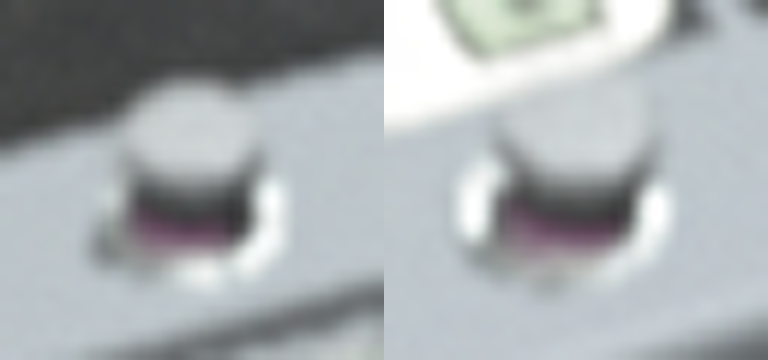

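Both lids look alike, but the hand drifted +x under the press and stopped about 1 mm higher than expected. To rule out a slight gap, I'll press once more near the lid's free edge.

>>> step_arm(xyz=[[0.001,-0.0532,0],[0.001,-0.0532,0],[0.001,-0.0532,0],[0.001,-0.0532,0],[0.001,-0.0533,0],[0,0,0.02],[0,0,0.03],[0,0,0.03],[0,0,0.022],[0,0,0],[0,0,0]], twist=[[0,0,0],[0,0,0],[0,0,0],[0,0,0],[0,0,0],[0,0,0],[0,0,0],[0,0,0],[0,0,0],[0,0,0],[0,0,0]], fingers=[1,1,1,1,1,1,1,1,1,1,1])

```text
time: 13.58
ee_pos: [0.4584, 0.1183, 0.0832]
eef_rot: [0.259, 3.13, 0.0]
contact_force: [-0.2, 0.3, 1.0]
gripper_width: 0.0
```

>>> step_arm(xyz=[[0,0,0.003],[0,0,0]], twist=[[0,0,0],[0,0,0]], fingers=[1,1])

```text
time: 13.82
ee_pos: [0.4583, 0.1184, 0.0798]
eef_rot: [0.259, 3.13, 0.0]
contact_force: [0.3, -0.6, 0.5]
gripper_width: 0.0001
```

>>> step_arm(xyz=[[0.002,0.002,0.003],[0,0,0.003],[0,0,0]], twist=[[0,0,0],[0,0,0],[0,0,0]], fingers=[1,1,1])

```text
time: 14.2
ee_pos: [0.4563, 0.1207, 0.0731]
eef_rot: [-0.258, -3.13, 0.0]
contact_force: [0.5, 0.0, 1.1]
gripper_width: -0.0001
```

>>> step_arm(xyz=[[0,0,0.001],[0,0,0]], twist=[[0,0,0],[0,0,0]], fingers=[1,1])

```text
time: 14.45
ee_pos: [0.4564, 0.1206, 0.0724]
eef_rot: [-0.259, -3.131, 0.0]
contact_force: [-0.5, -0.6, 0.4]
gripper_width: 0.0001
```

>>> step_arm(xyz=[[0,0,0.001],[0,0,0]], twist=[[0,0,0],[0,0,0]], fingers=[1,1])

```text
time: 14.7
ee_pos: [0.4564, 0.1207, 0.0713]
eef_rot: [-0.259, -3.131, 0.0]
contact_force: [0.1, -0.1, 0.1]
gripper_width: -0.0
```

>>> step_arm(xyz=[[0,0,0.001],[0,0,0]], twist=[[0,0,0],[0,0,0]], fingers=[1,1])

```text
time: 14.95
ee_pos: [0.4564, 0.1207, 0.0703]
eef_rot: [-0.259, -3.131, 0.0]
contact_force: [0.6, 0.1, -0.1]
gripper_width: 0.0001
```

>>> step_arm(xyz=[[0,0,0.0005],[0,0,0]], twist=[[0,0,0],[0,0,0]], fingers=[1,1])

```text
time: 15.2
ee_pos: [0.4564, 0.1207, 0.0699]
eef_rot: [-0.259, -3.131, 0.0]
contact_force: [-0.5, 1.0, 1.1]
gripper_width: -0.0001
```

>>> step_arm(xyz=[[0,0,0.0005],[0,0,0]], twist=[[0,0,0],[0,0,0]], fingers=[1,1])

```text
time: 15.45
ee_pos: [0.4565, 0.1207, 0.0694]
eef_rot: [0.259, 3.131, 0.0]
contact_force: [0.6, 0.7, 1.8]
gripper_width: 0.0
```

>>> step_arm(xyz=[[0,0,0.0005],[0,0,0]], twist=[[0,0,0],[0,0,0]], fingers=[1,1])

```text
time: 15.7
ee_pos: [0.4566, 0.1207, 0.0692]
eef_rot: [0.259, 3.131, 0.0]
contact_force: [-2.3, -0.4, 9.4]
gripper_width: 0.0003
```

>>> step_arm(xyz=[[0,0,0.0005],[0,0,0]], twist=[[0,0,0],[0,0,0]], fingers=[1,1])

```text
time: 15.95
ee_pos: [0.4567, 0.1208, 0.069]
eef_rot: [0.259, 3.13, 0.0]
contact_force: [-4.3, -1.5, 17.7]
gripper_width: 0.0001
```

The contact is hard at TCP z≈0.069, so the lid is bottomed. I lift straight off, move clear and check.

>>> step_arm(xyz=[[0,0,-0.003],[0,0,-0.02],[0,0,-0.04],[0,0.04,-0.04],[0,0.055,-0.01],[0,0.055,0],[0,0.055,0],[0,0.055,0],[0,0.055,0],[0,0.055,0],[0,0,0],[0,0,0]], twist=[[0,0,0],[0,0,0],[0,0,0],[0,0,0],[0,0,0],[0,0,0],[0,0,0],[0,0,0],[0,0,0],[0,0,0],[0,0,0],[0,0,0]], fingers=[1,1,1,1,1,1,1,1,1,1,1,1])

```text
time: 17.45
ee_pos: [0.5171, 0.485, 0.1809]
eef_rot: [-0.259, -3.131, 0.002]
contact_force: [0.2, -0.2, 0.0]
gripper_width: -0.0
```

Run:
```python
from h import *
f=np.mean([vision.grab_frame("scene")[:,:,::-1].astype(float) for _ in range(6)],0).astype(np.uint8)
t=vision.grab_frame("top")[175:240,240:325,::-1]
a=f[182:212,225:257]; b=f[219:249,247:279]
o=np.hstack([cv2.resize(x,(256,240),interpolation=cv2.INTER_CUBIC) for x in(a,b,t)])
cv2.imwrite("pics/c7.png",np.vstack([o,cv2.resize(f,(768,576))[200:550]]))
o=r.get_obs();print(o["time"],o["ee_pos"],o["contact_force"])
```

```text
17.8 [0.51739707 0.48518731 0.18171419] [ 0.27141518 -0.44129399 -0.005263  ]
```

View pics/c7.png

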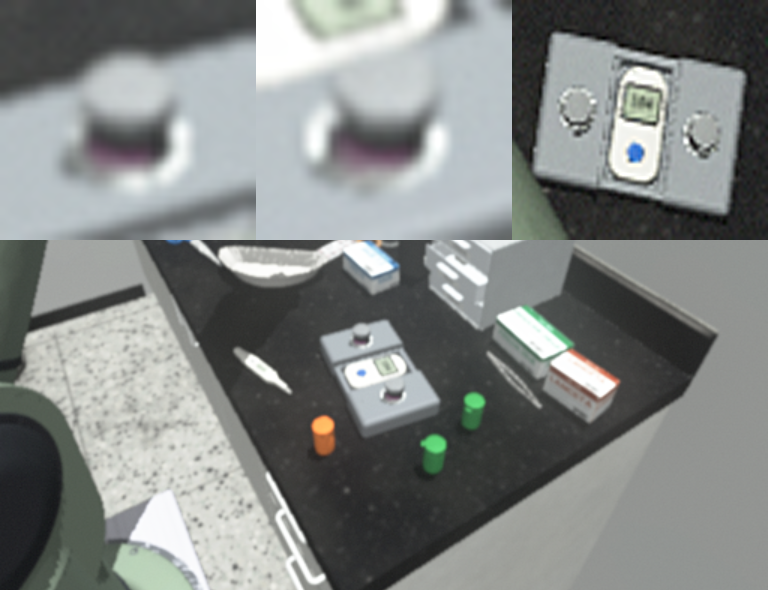

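Both pots now look alike, with grey lids flat. The meter is in its seat, the neighbouring things are where they were, and the hand is clear. I'm handing in.

```bash
python3 -c "
from workcell import ticket
print(ticket.job_done())"
```

```text
the job is handed in; nothing more can be done
None
```

I pressed the meter's blue key down and shut the test-strip pot's flip lid, then handed the job in at about 18 s with the hand clear. The open pot was the one in the right-hand well.

- **Key:** I pressed it with the closed fingertips and held it at about 8 N, bottomed, for about two seconds before letting go.
- **Lid:** I pushed it over from behind, then pressed it down twice with the fingertips. The first press stopped about 1 mm higher than expected, with a small sideways drift. I pressed again near the free edge, which met a hard stop at the shut height at about 18 N.
- **Last check:** In the final pictures both pots' lids look equally flat. The meter and pots are seated in the station, and the look-alikes, the other things in view and the closed pot were not touched. The wrist force read near zero.
- **What disagreed:** The meter's display still showed its reading ("104") in the final picture, so the only evidence that it switched off is the force and time of the press. The two cameras also differed by about 3 mm, which did not affect the result.

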